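# Top up and gauge-check a water-filter pressure tank

### The job

The small blue pressure tank of the under-sink water filter needs its air charge topped up and checked. Pump its red-gripped hand lever through three full strokes, each time all the way down to the stop and all the way back up; then take the orange pressure gauge out of its black stand and push its chuck squarely onto the tank's slanting brass air valve, with the gauge in line with the valve stem and the sprung chuck pressed in lightly, to about half its travel and not bottomed out. Finish while holding the gauge there, pressed on and still, for the reading (do not let go), and leave the mug, tumbler and biscuit where they are.

Things in the scene. Friction and masses are not known exactly. Their poses are not given: they have to be found in the camera images.
- tank: Blue lying steel cylinder with domed ends, 110 mm diameter, 280 mm long along its y, top at 122 mm; fixed. Origin on the worktop under its middle, z up. On top a lever pump (x +-28, y -41 to 71, up to 213 mm high, fulcrum at y -22, height 200). The air valve is near its -y end, on its -x side, which faces the robot; a brass water stub at +y to y 159.
- pump_lever (a joint): Pump lever angle: 0 at its raised rest (the lever rises at 0.45 rad towards the tank's +y), 0.65 pushed right down to its stop (0.20 rad below level). A spring returns it; pushing down at the grip takes about 2 N at the top and 8 N at the stop.
- lever_grip (a point): Point on the axis of the lever's red round grip (24 mm diameter, 66 mm long), 145 mm from the hinge, which runs along the tank's x through tank-frame (0, -22, 200) mm. Push it down from above with closed fingers; 35 mm or more stays free under it. Close behind stands the microwave (front x 0.585, y -0.09 to 0.41, 0.26 high): keep a wide gripper lengthwise along the tank.
- air_valve: Brass tyre-type valve with a red ring at its foot, on the tank's shoulder (tank frame x -33, y -88 mm), rigid. Origin at the centre of the stem's tip, 142 mm above the worktop; z outward along the stem, which leans 0.42 rad from vertical towards the tank's -x; y as the tank's y. Stem 10 mm diameter, free for 18 mm below the tip, then a 21 mm collar.
- gauge: Pressure gauge, 98 mm long, 0.2 kg, upright in its stand. Origin at the centre of the chuck mouth (lower end, unpressed), z up its axis. Steel chuck 25 mm diameter to z 24, flange 36 mm diameter at z 40 to 46 (hangs by it), orange case 28 (x) by 40 mm (y), z 52 to 98, white dial on -x. Grip the case's flat sides across y (40 mm), centre z 75.
- gauge_chuck (a joint): How far the sprung chuck sleeve is pushed into the gauge: 0 free, 0.010 m bottomed. Spring: about 0.8 N to start, then 1 N per mm. The dial needle swings up as it goes in.
- chuck_seat (a point): Centre of the seat inside the chuck, 10 mm up from its mouth: this comes to rest on the valve's tip. The socket below it is 18 mm wide and 10 mm deep.
- gauge_stand: Black heavy block 80 x 88 x 50 mm, which does not move; origin on the worktop under its centre. In its top a round bore 30 mm wide, 46 mm deep, 10 mm from the centre towards its +y, in which the gauge's chuck stands; two small dust caps stand near its -y edge, 10 mm high.
- mug: White mug with red bands, 83 x 120 x 101 mm with its handle; origin under its centre. Leave alone.
- tumbler: Clear drinking glass, 84 mm diameter, 87 mm high; origin under its centre. Leave alone.
- biscuit: Orange and green film-wrapped biscuit lying flat, 66 x 140 x 14 mm; origin under its centre. Leave alone.
Things that resemble listed ones, but are neither listed nor needed, are in the scene too. Leave any pink or purple look-alike of the gauge alone.

How it is judged:
By the outcome, as a careful person would: the job done as asked, in the order asked, and still so for the second after the job is handed in, while the arm keeps its last pose, push and grip.
It also fails if it takes over 72 s, if anything falls off the work surface, if the arm or the gripper's body presses on something with over 40 N, if the wrist force passes 120 N, or if a joint passes its speed limit or range.

### The arm

A 6-joint arm with a two-finger parallel gripper is mounted at the origin on a cart in front of the work surface, level with it; the furniture and walls round the work are solid. World frame = base frame: x ahead of the robot, y to its left, z up, the work surface at z = 0. Lengths are in m, angles in rad, forces in N, time in s.
With the tool pointing down it reaches from about 0.375 to 0.975 m from the base axis. Payload 3.8 kg.
Tool frame: the origin (TCP) lies midway between the tips of the shut fingers; the grasp point (between the pads) lies 19 mm behind it; z points along the fingers, y is the line along which they close (so a half turn about z gives the same grasp; the last joint's range is limited). The gripper opens to 88 mm and grips with 3 to 60 N. Pads are 18 mm wide; open, the fingers measure 123 mm over their backs; the gripper's body (75 mm by 187 mm) begins 45 mm behind the grasp point.
Start: joints at [-1.36, 0.264, 1.604, -0, 1.274, -0.037], TCP at [0.166, -0.654, 0.239] pointing down, gripper open.
Joint ranges: [-2.63, 2.63], [-0.94, 2.18], [0.31, 2.57], [-1.31, 4.45], [0, 2.66], [-2.55, 2.55]. Speed limits (rad/s): [2.57, 2.57, 3.14, 3.14, 3.14, 3.14].

### API

Orientations are given as a rotation vector (axis times angle).
In Python, from cell import manip, inverse_kinematics, cams, order gives the robot as it stands. Calls block until the motion is done:
- manip.move_pose(position, orientation): joint-space move of the TCP to a pose.
- manip.move_linear(position, rate=0.15, rot=None): straight line of the TCP; rot=None keeps the orientation; rate is the mean speed in m/s.
- manip.set_joints(angles): joint-space move.
- manip.set_gripper(opening, force=None): finger opening in m; force is the grip in N (None keeps the last); returns when the fingers have stopped.
- manip.dwell(seconds).
- inverse_kinematics(position, orientation): joint angles nearest the present ones, or None.
- manip.state(): the state.
- cams.capture(name): name is "scene" or "side" or "wrist"; returns a dict with "image" (480x640x3 uint8, blue, green, red), "z_map" (480x640 float32, m along the optical axis (not along the pixel's ray), 0 where there is no reading), "intrinsics" (3x3 intrinsics, pixels), "position" and "orientation" of the camera in the world; the wrist camera has in their place "T_tool_cam" (4x4, takes a point from camera to tool coordinates, whose origin is the TCP and whose axes are the flange's). Camera axes: x right, y down, z forward; pixel columns grow to the right and rows downward; lengths in m; the calibration is good to about 2 mm. A picture is of the moment at which its call begins: read the wrist's pose just before it.
A pose or a line that the arm cannot do raises manip.IKError and nothing moves.
- order.close_job(): hands the job in; it is judged then, once.
The state is a dict: "clock": time; "joint_pos": joint angles; "joint_velocities": joint speeds; "tau": joint torques, N m; "tool_pos": TCP position; "tcp_rot": TCP orientation; "contact_force": force on the tool from outside, world axes, zero at the start; "moment": the same for the moment, N m; "gripper_width": finger opening in m; "grasp_force": force on a finger pad.
Only numpy, scipy, OpenCV 4.12 (cv2) and the standard library are available. Lean on these libraries where they do the work, as an engineer would, in place of code of your own. Each camera call takes 0.05 s, during which the arm holds its last target. There are 200 camera calls.

## Working session

There is one attempt and no reset: what is moved stays moved. The work goes in short steps, each a Python script; the robot and the scene stay as the last script left them, time stands still between calls to the robot, and variables do not carry over. Pictures are saved under pics/ and viewed, at most 10 in all, crops included, and the job is handed in when it is done.

```bash
ls; mkdir -p pics; cat > h.py <<'E'
import numpy as np, cv2, pickle
from scipy.spatial.transform import Rotation as R
from cell import manip, inverse_kinematics, cams, order
def cap(n):
    s=manip.state(); c=cams.capture(n)
    if 'T_tool_cam' in c:
        T=np.eye(4); T[:3,:3]=R.from_rotvec(s['tool_rot'] if 'tool_rot' in s else s['tcp_rot']).as_matrix(); T[:3,3]=s['tool_pos']
        c['T']=T@np.array(c['T_tool_cam'])
    else:
        T=np.eye(4); o=np.array(c['orientation']); T[:3,:3]=o if o.shape==(3,3) else R.from_rotvec(o).as_matrix(); T[:3,3]=c['position']; c['T']=T
    return c
def cloud(c):
    K=np.array(c['intrinsics']); z=c['z_map']; v,u=np.mgrid[:480,:640]
    p=np.stack([(u-K[0,2])/K[0,0]*z,(v-K[1,2])/K[1,1]*z,z],-1)
    return p@c['T'][:3,:3].T+c['T'][:3,3]
def plane(c,u,v,h):
    K=np.array(c['intrinsics']); d=c['T'][:3,:3]@np.array([(u-K[0,2])/K[0,0],(v-K[1,2])/K[1,1],1]); o=c['T'][:3,3]
    return o+d*(h-o[2])/d[2]
E
python3 - <<'E'
from h import *
print(manip.state())
for n in ('scene','side'):
    c=cap(n); pickle.dump(c,open(n+'.pkl','wb')); cv2.imwrite(f'pics/{n}.png',c['image']); print(n,c['T'],c['intrinsics'])
E
```

```text
pics
{'clock': 0.0, 'joint_pos': array([-1.35991668e+00,  2.64764373e-01,  1.60535730e+00, -6.24365198e-05,
        1.27367471e+00, -3.68820591e-02]), 'joint_velocities': array([ 6.96198814e-04,  1.18599020e-03, -3.21597980e-04, -1.35140041e-05,
       -7.53450808e-04, -9.00902619e-04]), 'tau': array([-7.27165188e-04, -5.02115428e+01, -3.56872952e+01,  7.26027670e-02,
        2.94083124e-02, -1.84583682e-04]), 'tool_pos': array([ 0.16537738, -0.65370735,  0.23738945]), 'tcp_rot': array([-3.11534029e+00, -3.87946456e-01,  3.93893027e-04]), 'contact_force': array([-0.96401861,  0.60079991, -0.2869113 ]), 'moment': array([-0.05970687, -0.08129544,  0.04347532]), 'grasp_force': 0.0, 'gripper_width': 0.08830189800338221}
scene [[-0.60378648 -0.35593013  0.71327108 -0.37965799]
 [-0.79714256  0.27225597 -0.53892526  0.63171581]
 [-0.00237257 -0.89397451 -0.44811152  0.72727626]
 [ 0.          0.          0.          1.        ]] [[460.28045499   0.         317.90317358]
 [  0.         460.28045499 236.88869504]
 [  0.           0.           1.        ]]
side [[ 0.99903555 -0.03198994  0.03007687  0.45991058]
 [-0.04343065 -0.61912493  0.78409062 -0.94616722]
 [-0.00646167 -0.78464066 -0.61991716  0.9343583 ]
 [ 0.          0.          0.          1.        ]] [[584.77017152   0.         317.03340195]
 [  0.         584.77017152 242.30627686]
 [  0.           0.           1.        ]]
```

View pics/scene.png

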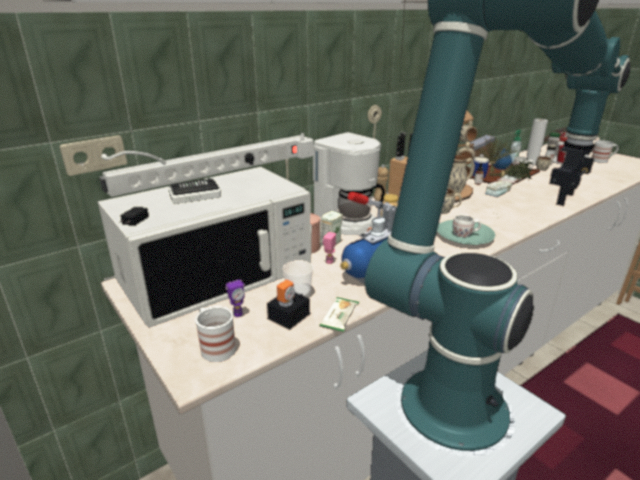

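View pics/side.png

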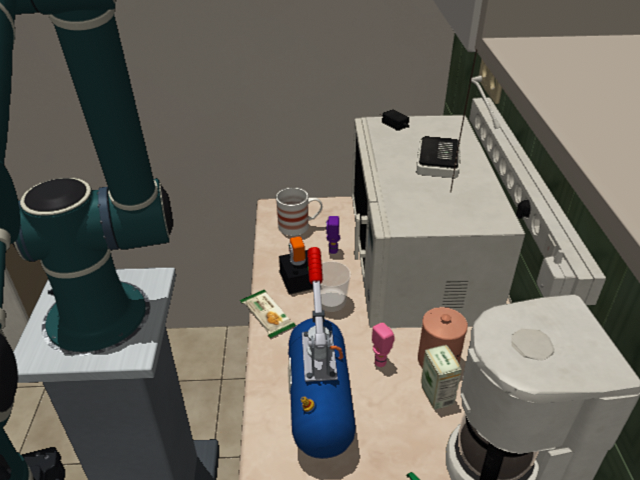

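Two views show the layout.
- **Gauge:** the orange gauge sits in its black stand at scene (286,292) / side (297,248).
- **Gauge look-alikes:** purple at scene (236,295) / side (333,232), and pink at scene (330,246) / side (382,340). I choose the orange one.
- **Tank:** at side (321,385), with its red grip at (315,265) and brass valve at (307,404). The orange hook by the pump at (337,350) and the red kettle lid at scene (358,198) are not the grip.

```bash
cat >> h.py <<'E'
def blobs(c,lo,hi,box=None,minA=25):
    hsv=cv2.cvtColor(c['image'],cv2.COLOR_BGR2HSV); m=cv2.inRange(hsv,np.array(lo),np.array(hi))
    if box: k=np.zeros_like(m); k[box[1]:box[3],box[0]:box[2]]=1; m=m*k
    n,l,s,ce=cv2.connectedComponentsWithStats(m); P=cloud(c)
    return [(ce[i],s[i],P[(l==i)&(c['z_map']>0)],l==i) for i in range(1,n) if s[i][4]>=minA]
E
python3 - <<'E'
from h import *
np.set_printoptions(precision=4,suppress=True)
for n in ('scene','side'):
    c=pickle.load(open(n+'.pkl','rb'))
    for nm,lo,hi in (('blue',(105,120,40),(125,255,255)),('orange',(5,170,150),(16,255,255)),('red',(0,190,120),(4,255,255)),('black',(0,0,0),(180,255,35))):
        for ce,s,P,m in blobs(c,lo,hi,minA=60):
            if len(P)>10 and P[:,0].mean()<.8 and P[:,0].mean()>.2 and abs(P[:,1].mean())<.5: print(n,nm,ce,s,np.median(P,0),np.percentile(P,2,axis=0),np.percentile(P,98,axis=0))
c=pickle.load(open('side.pkl','rb'))
P=[b for b in blobs(c,(105,120,40),(125,255,255),minA=1500)][0][2]
from scipy.optimize import least_squares
Q=P[P[:,2]>.03]
# cylinder r55 axis z .067: fit y range interior
f=lambda p:np.hypot((Q[:,0]-p[0])*np.cos(p[1])+(Q[:,1]-Q[:,1].mean())*np.sin(p[1]),Q[:,2]-p[2])-.055
ym=Q[:,1].mean()
r=least_squares(f,[Q[:,0].mean(),0,.067],loss='soft_l1',f_scale=.002); print('cyl x@y',ym,r.x,r.cost,P[:,1].min(),P[:,1].max())
E
```

```text
scene blue [359.5977 256.1298] [343 240  39  38 778] [ 0.4582 -0.1454  0.0998] [ 0.4345 -0.2103  0.038 ] [ 0.4998 -0.1248  0.1228]
scene orange [282.6385 289.6308] [278 281  14  20 130] [0.444  0.1239 0.1018] [0.4357 0.0975 0.0713] [0.4545 0.1296 0.1092]
scene red [357.4023 196.5632] [349 192  18  10  87] [ 0.4759 -0.1467  0.2703] [ 0.4711 -0.1816  0.2525] [ 0.4863 -0.1273  0.2835]
scene black [135.9416 217.2792] [123 210  24  14 154] [0.6859 0.3725 0.2772] [0.6718 0.3441 0.2672] [0.7005 0.4    0.2855]
scene black [201.4954 262.564 ] [ 140  212  130  106 8122] [0.6107 0.2584 0.1466] [0.6059 0.0829 0.0407] [0.6153 0.3912 0.2353]
scene black [288.8106 313.0658] [269 296  39  32 623] [0.4249 0.1245 0.0311] [0.4085 0.0587 0.0061] [0.4699 0.1463 0.0518]
side blue [320.547  401.0383] [ 289  319   66  139 5486] [ 0.4869 -0.3481  0.1044] [ 0.4378 -0.4028  0.056 ] [ 0.5377 -0.1624  0.1218]
side orange [296.6148 241.9672] [290 237  14  11 122] [0.4541 0.1052 0.1063] [0.4405 0.0863 0.1004] [0.4678 0.1262 0.1099]
side red [314.2701 263.4385] [308 247  13  34 374] [ 0.4848 -0.1639  0.269 ] [ 0.47
[... 448 characters left out ...]
54 139  13  77 570] [0.6122 0.2735 0.1564] [0.6097 0.1167 0.0485] [0.6142 0.3913 0.213 ]
side black [167.1016 210.0156] [161 186  12  48 256] [0.2014 0.0087 0.2732] [ 0.1896 -0.0087  0.2293] [0.2064 0.0484 0.2997]
side black [362.5725 234.7176] [360 224   6  25 131] [0.6103 0.1489 0.0851] [0.6093 0.1021 0.0375] [0.6117 0.2118 0.1396]
side black [294.5597 274.9469] [280 251  33  43 829] [0.445  0.062  0.0437] [0.413  0.0467 0.0017] [0.479  0.1257 0.0557]
side black [490.8182 457.1443] [466 418  62  62 880] [ 0.7309 -0.4799  0.146 ] [ 0.7165 -0.5032  0.1022] [ 0.7836 -0.4079  0.161 ]
cyl x@y -0.3264048000787866 [0.4908 0.0304 0.064 ] 0.06588635419124557 -0.4051300618753708 -0.14170670299478016
```

```bash
python3 - <<'E'
from h import *
np.set_printoptions(precision=4,suppress=True)
rv=np.array([np.pi,0,0])
for n,p in (('wv',[.45,-.33,.36]),('wg',[.45,.09,.30])):
    if n=='wg': manip.move_pose([.43,-.1,.38],rv)
    manip.move_pose(p,rv); manip.dwell(.2)
    c=cap('wrist'); pickle.dump(c,open(n+'.pkl','wb')); s=manip.state(); print(s['clock'],s['joint_pos'],s['tool_pos'])
    print(c['T'],c['intrinsics'][0][0]); im=c['image']; globals()[n]=im
cv2.imwrite('pics/w.png',cv2.resize(np.hstack([wv,wg]),(800,300)))
E
```

```text
1.9917 [-0.6786 -0.0094  1.6909 -0.0001  1.4608  0.8933] [ 0.4496 -0.3306  0.3596]
[[-0.0021 -0.9643 -0.2649  0.5162]
 [-1.      0.0019  0.001  -0.3328]
 [-0.0005  0.2649 -0.9643  0.5057]
 [ 0.      0.      0.      1.    ]] 353.88343990874006
4.0083 [ 0.1407 -0.1897  1.96   -0.0002  1.37    1.7136] [0.4506 0.0889 0.3008]
[[-0.0032 -0.9649 -0.2627  0.517 ]
 [-1.      0.0031  0.0008  0.0866]
 [ 0.      0.2627 -0.9649  0.4473]
 [ 0.      0.      0.      1.    ]] 353.88343990874006
```

View pics/w.png

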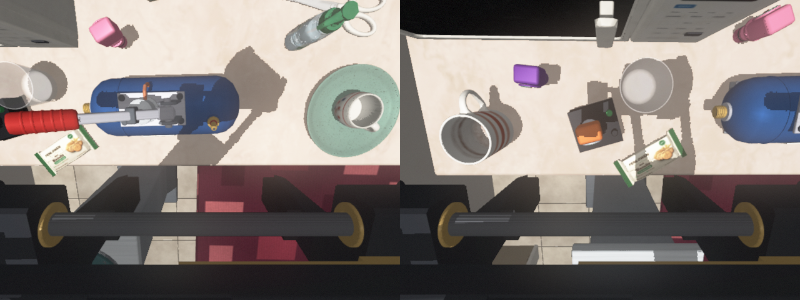

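The left half shows the tank lying along world y, with its valve at full-resolution pixel (339,195) and the red grip near (60,195). The right half shows the orange case in the black stand near (304,211), turned slightly. The tumbler is at (400,135), the biscuit at (400,250) and the mug at (115,215).

```bash
python3 - <<'E'
from h import *
from scipy.optimize import least_squares
np.set_printoptions(precision=4,suppress=True)
c=pickle.load(open('wg.pkl','rb'));P=cloud(c)
def rect(Q):
    r=cv2.minAreaRect((Q[:,:2]*1000).astype(np.float32)); return r
for ce,s,Q,m in blobs(c,(3,140,90),(18,255,255),(260,160,360,260)):
    print('or',ce,s,np.percentile(Q,[2,50,98],axis=0)); T=Q[Q[:,2]>.1035]; print(len(T),rect(T),T.mean(0))
w=(abs(P[...,0]-.445)<.08)&(abs(P[...,1]-.1)<.09)
Q=P[w&(abs(P[...,2]-.05)<.004)]; 
dark=cv2.cvtColor(c['image'],cv2.COLOR_BGR2GRAY)<75
Q=P[w&(abs(P[...,2]-.05)<.006)&dark]; print('stand',len(Q),rect(Q))
# tumbler/mug extents
Q=P[(P[...,2]>.075)&(P[...,2]<.125)&(P[...,0]<.58)&(P[...,1]>-.1)&(P[...,1]<.4)]
lab=np.zeros(len(Q))
for nm,a,b in (('tum',-.05,.06),('gau',.07,.15),('mug',.17,.4)):
    q=Q[(Q[:,1]>a)&(Q[:,1]<b)]; print(nm,len(q),q.min(0) if len(q) else '',q.max(0) if len(q) else '')
c=pickle.load(open('wv.pkl','rb'))
B=[b for b in blobs(c,(105,120,30),(125,255,255),minA=800)]
for b in B: print(b[0],b[1],np.percentile(b[2],[1,99],axis=0))
b=max(B,key=lambda b:b[1][4]); Q=b[2]; Q=Q[(Q[:,2]>.05)&(Q[:,2]<.135)&(Q[:,1]>-.36)&(Q[:,1]<-.19)]; ym=-.27
f=lambda p:np.hypot((Q[:,0]-p[0]+p[1]*(Q[:,1]-ym)),Q[:,2]-p[2])-.055
r=least_squares(f,[.49,0,.067],loss='soft_l1',f_scale=.001); print('cyl',r.x,np.median(abs(f(r.x))),len(Q))
for nm,lo,hi in (('red1',(0,190,100),(3,255,255)),('brass',(14,110,60),(28,255,255)),('red',(0,150,60),(8,255,255))):
    for ce,s,q,m in blobs(c,lo,hi,(0,120,420,240),12):
        if len(q): print(nm,ce,s,np.percentile(q,[3,50,97],axis=0).round(4).tolist())
im=np.hstack([cv2.resize(c['image'][165:225,300:380],(400,300),interpolation=cv2.INTER_CUBIC),cv2.resize(pickle.load(open('wg.pkl','rb'))['image'][140:260,240:400],(400,300),interpolation=cv2.INTER_CUBIC)])
cv2.imwrite('pics/crop.png',im)
E
```

```text
or [304.4306 215.0427] [283 198  41  33 843] [[0.4379 0.0867 0.105 ]
 [0.4511 0.1023 0.1079]
 [0.4663 0.1213 0.1096]]
834 ((451.73687744140625, 105.44107055664062), (26.210058212280273, 38.70083999633789), 14.777568817138672) [0.4517 0.103  0.1078]
stand 1382 ((467.31256103515625, 91.54048919677734), (54.68931198120117, 67.13607788085938), 15.718791007995605)
tum 1071 [ 0.4832 -0.0263  0.075 ] [0.5667 0.0573 0.089 ]
gau 1335 [0.432  0.0846 0.0751] [0.4695 0.1271 0.1102]
mug 5117 [0.4009 0.1782 0.075 ] [0.5567 0.3457 0.1027]
[174.0961 152.5897] [ 145  132   83   48 1321] [[ 0.4812 -0.2296  0.0983]
 [ 0.5288 -0.1393  0.1234]]
cyl [0.4855 0.0196 0.0679] 0.0004463239640684624 311
red1 [ 28.4348 185.5449] [  8 179  47  19 345] [[0.488, -0.1573, 0.2723], [0.4913, -0.1454, 0.2782], [0.4946, -0.136, 0.2834]]
red1 [ 27.084  209.2857] [ 13 204  31  11 119] [[0.4732, -0.1503, 0.2771], [0.4764, -0.1429, 0.28], [0.4789, -0.1364, 0.2837]]
brass [137.6406 172.8906] [133 166  11  15 128] [[0.4767, -0.1186, 0.0731], [0.4841, -0.1134, 0.0767], [0.4919, -0.1087, 0.079]]
brass [341.5846 201.1385] [333 194  17  14  65] [[0.4548, -0.3628, 0.1218], [0.4588, -0.3533, 0.1396], [0.464, -0.3466, 0.1443]]
brass [115.0189 228.283 ] [109 223  14  11  53] [[0.3955, -0.0481, 0.0118], [0.4018, -0.0388, 0.0139], [0.408, -0.0295, 0.0155]]
brass [124.4296 233.0148] [117 226  14  14 135] [[0.3858, -0.058, 0.011], [0.3944, -0.0507, 0.013], [0.4041, -0.0416, 0.0149]]
red [ 64.5506 194.1513] [   7  175  119   41 3945] [[0.4735, -0.1913, 0.2559], [0.4851, -0.1623, 0.2713], [0.495, -0.1373, 0.2839]]
```

View pics/crop.png

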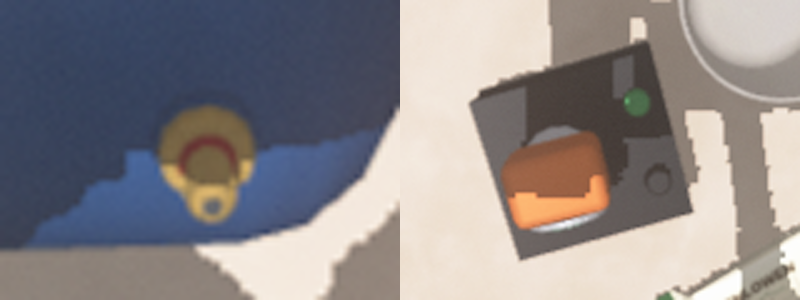

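The crop confirms the orange gauge with its white dial side. The stand's dust caps (green and black) are on its world −y side, so the stand is turned about +15°. The valve tip with its core is at full-resolution pixel (342,206), above the red ring. Next: pump the lever.

```bash
python3 - <<'E'
from h import *
np.set_printoptions(precision=4,suppress=True)
c=pickle.load(open('wv.pkl','rb')); print('tip',plane(c,342.4,206,.142))
rv=np.array([np.pi,0,0]); x,y=.4835,-.157
F=lambda:manip.state()['contact_force']
manip.set_gripper(0.0,10)
manip.move_pose([.45,-.05,.36],rv); manip.move_pose([x,y,.325],rv); manip.dwell(.2); f0=F(); print('base',f0,manip.state()['gripper_width'])
def red():
    b=max(blobs(cap('side'),(0,190,110),(4,255,255),(280,230,345,420),30),key=lambda b:b[1][4]); return b[0],np.median(b[2],0)
print('rest',red())
zs=.20
for k in range(3):
    manip.move_linear([x,y,zs],rate=.12); z=zs
    while True:
        manip.dwell(.1); s=manip.state(); f=s['contact_force']-f0
        print(k,round(z,4),s['tool_pos'],f)
        if f[2]>16 or z<.172: break
        z-=.002; manip.move_linear([x,y,z],rate=.04)
    print('down',red()); 
    manip.move_linear([x,y,.318],rate=.12); manip.dwell(.4); print('up',red(),manip.state()['clock'])
    zs=z+.004
E
```

```text
tip [ 0.4547 -0.3548  0.142 ]
base [-0.3362 -0.3247 -0.1564] 0.0006450102551513251Traceback (most recent call last):
  File "<stdin>", line 10, in <module>
  File "<stdin>", line 9, in red
ValueError: max() iterable argument is empty
```

```bash
python3 - <<'E'
from h import *
np.set_printoptions(precision=4,suppress=True)
x,y=.4835,-.157; f0=np.array([-.34,-.32,-.16])
def red():
    o=[]
    for n in('side','wrist'):
        b=[q for q in blobs(cap(n),(0,150,60),(6,255,255),None,30) if len(q[2]) and np.hypot(*(np.median(q[2],0)[:2]-[.485,-.155]))<.06]
        o+=[(n,q[0],q[1][4],np.median(q[2],0)) for q in b]
    return o
print('rest',red())
zs=.20
for k in range(3):
    manip.move_linear([x,y,zs],rate=.12); z=zs
    while True:
        manip.dwell(.1); s=manip.state(); f=s['contact_force']-f0
        print(k,round(z,4),s['tool_pos'],f)
        if f[2]>16 or z<.172: break
        z-=.002; manip.move_linear([x,y,z],rate=.04)
    if k==0: print('down',red()); 
    manip.move_linear([x,y,.318],rate=.12); manip.dwell(.4); print('up',red(),manip.state()['clock'])
    zs=z+.004
E
```

```text
rest [('side', array([314.3488, 264.6581]), np.int32(430), array([ 0.4849, -0.1655,  0.2674])), ('wrist', array([329.9636, 263.4315]), np.int32(686), array([ 0.4826, -0.1632,  0.2727])), ('wrist', array([277.029 , 256.1594]), np.int32(69), array([ 0.4889, -0.1328,  0.2795]))]
0 0.2 [ 0.4836 -0.155   0.2001] [-0.6825  7.6224  7.7963]
0 0.198 [ 0.4836 -0.1551  0.1982] [-0.5752  7.3112  7.6498]
0 0.196 [ 0.4836 -0.1551  0.1962] [-1.3523  7.3061  7.7959]
0 0.194 [ 0.4836 -0.1552  0.1942] [-0.8621  7.1213  8.7738]
0 0.192 [ 0.4836 -0.1553  0.1923] [-0.8824  7.4203  8.1812]
0 0.19 [ 0.4836 -0.1554  0.1903] [-1.6227  6.3897  7.9607]
0 0.188 [ 0.4836 -0.1556  0.1883] [0.3741 4.9899 8.6697]
0 0.186 [ 0.4837 -0.1557  0.187 ] [-3.1827  6.4138 12.3305]
0 0.184 [ 0.4838 -0.1557  0.1865] [-6.1532  8.3665 18.5491]
down [('side', array([315.4651, 304.5814]), np.int32(43), array([ 0.4844, -0.178 ,  0.1816])), ('wrist', array([287.55  , 279.1576]), np.int32(2309), array([ 0.491 , -0.1392,  0.1788]))]
up [('side', array([314.3762, 264.5958]), np.int32(428), array([ 0.4849, -0.1651,  0.2673])), ('wrist'
[... 409 characters left out ...]
t32(428), array([ 0.4849, -0.1649,  0.2674])), ('wrist', array([326.9561, 266.7769]), np.int32(1206), array([ 0.4828, -0.1624,  0.2729])), ('wrist', array([273.2558, 259.3023]), np.int32(86), array([ 0.4895, -0.1326,  0.2795]))] 16.6167
2 0.188 [ 0.4839 -0.1555  0.1884] [-0.2544  5.2158  8.4858]
2 0.186 [ 0.4839 -0.1557  0.187 ] [-2.0852  6.2359 10.9731]
2 0.184 [ 0.484  -0.1557  0.1865] [-5.0129  7.4253 18.072 ]
up [('side', array([314.3636, 264.634 ]), np.int32(429), array([ 0.4849, -0.1648,  0.2676])), ('wrist', array([326.8449, 266.9643]), np.int32(1148), array([ 0.4829, -0.1623,  0.2729])), ('wrist', array([273.2073, 259.4146]), np.int32(82), array([ 0.4894, -0.1326,  0.2796]))] 20.4167
```

The stop was felt at TCP z 0.187 on all three strokes, against a prediction of 0.188, and the lever returned to rest each time. Now grasp the gauge.

```bash
python3 - <<'E'
from h import *
np.set_printoptions(precision=4,suppress=True)
c=pickle.load(open('side.pkl','rb'))
for ce,s,q,m in blobs(c,(12,110,60),(28,255,255),(290,385,325,420),8): print('side brass',ce,s,np.percentile(q,[3,50,97],axis=0).round(4).tolist())
rg=R.from_euler('z',14.6,degrees=True)*R.from_rotvec([np.pi,0,0]); rv=rg.as_rotvec()
gx,gy=.452,.1048
manip.move_pose([.45,-.03,.34],[np.pi,0,0])
manip.set_gripper(.066)
manip.move_pose([gx,gy,.20],rv); manip.dwell(.1)
manip.move_linear([gx,gy,.066],rate=.1); manip.dwell(.1); print(manip.state()['contact_force'])
manip.set_gripper(0.0,35); s=manip.state(); print(s['gripper_width'],s['grasp_force'],s['contact_force'],s['tool_pos'],s['clock'])
manip.move_linear([gx,gy,.20],rate=.12); manip.dwell(.2); s=manip.state(); print(s['gripper_width'],s['grasp_force'],s['contact_force'],s['clock'])
c=cap('wrist'); pickle.dump(c,open('held.pkl','wb')); d=cap('side')
for n,k,p in (('w',c,[gx,gy,.20-.056]),('s',d,[gx,gy,.144])):
    q=k['T'][:3,:3].T@(np.array(p)-k['T'][:3,3]); K=np.array(k['intrinsics']); print(n,'expected mouth px',(K@q/q[2])[:2])
pickle.dump(d,open('heldside.pkl','wb'))
q=d['T'][:3,:3].T@(np.array([gx,gy,.17])-d['T'][:3,3]);u,v=(K@q/q[2])[:2].astype(int)
cv2.imwrite('pics/held.png',np.hstack([cv2.resize(c['image'][150:450,120:520],(400,300)),cv2.resize(d['image'][v-75:v+75,u-100:u+100],(400,300),interpolation=cv2.INTER_CUBIC)])); print('crop',u,v)
E
```

```text
side brass [307.036  403.6486] [301 397  13  14 111] [[0.4558, -0.3627, 0.1192], [0.4636, -0.3561, 0.1283], [0.4737, -0.3474, 0.1421]]
[ 0.226   0.6713 -0.3592]
0.03984758858485892 34.999910769984126 [-1.4395  1.7469  1.0523] [0.4521 0.105  0.0661] 25.0583
0.04001667977202574 35.000031692907214 [-0.2102 -0.0322 -1.549 ] 26.525
w expected mouth px [318.4488 258.433 ]
s expected mouth px [295.4723 228.8286]
crop 295 219
```

View pics/held.png

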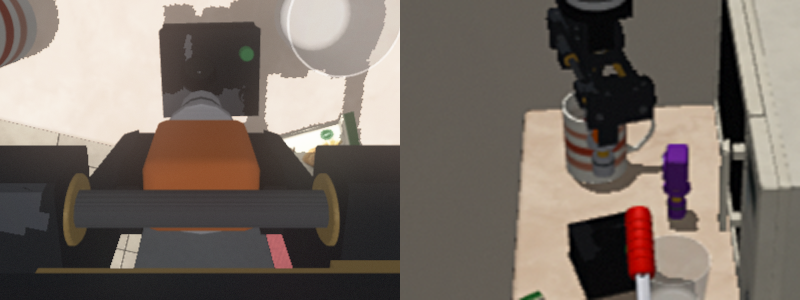

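The gauge is held square in the gripper: case centred at wrist pixel (322,305), chuck below it at (322,255), stand empty behind. The side crop also shows it upright in the fingers. Next: a stand-off in line with the valve.

```bash
cat >> h.py <<'E'
yaw=.02
RV=R.from_euler('z',yaw)*R.from_euler('y',-.42)      # valve frame
AX=RV.as_matrix()[:,2]; RT=(RV*R.from_rotvec([np.pi,0,0])).as_rotvec()
def proj(c,p):
    q=c['T'][:3,:3].T@(np.array(p)-c['T'][:3,3]); return (np.array(c['intrinsics'])@q/q[2])[:2]
E
python3 - <<'E'
from h import *
np.set_printoptions(precision=4,suppress=True)
tip=np.array([.4547,-.3552,.142])
pre=tip+AX*(.046+.035); print(pre,RT,inverse_kinematics(pre,RT))
manip.move_linear([.452,.1048,.30],rate=.2)
manip.move_pose([.40,-.12,.41],RT); manip.move_pose(pre+[0,0,.06],RT); manip.move_linear(pre,rate=.12); manip.dwell(.3)
s=manip.state(); print(s['joint_pos'],s['tool_pos'],s['tcp_rot'],s['contact_force'],s['clock'])
c=cap('wrist');d=cap('side'); pickle.dump((c,d,s),open('pre.pkl','wb'))
tp=np.array(s['tool_pos'])
for k in (c,d): print('tip',proj(k,tip),'mouth',proj(k,tp-AX*.056),'casetop',proj(k,tp+AX*.042),'foot',proj(k,tip-AX*.018))
u,v=proj(d,tip).astype(int); print(u,v)
cv2.imwrite('pics/pre.png',np.hstack([cv2.resize(c['image'][150:450,120:520],(400,300)),cv2.resize(d['image'][v-50:v+25,u-50:u+50],(400,300),interpolation=cv2.INTER_CUBIC)]))
E
```

```text
[ 0.4217 -0.3559  0.216 ] [-3.0684 -0.0307 -0.654 ] [-0.9573 -0.1167  2.1104  0.429   0.9488  0.3758]
[-0.9574 -0.1174  2.1094  0.429   0.9489  0.3759] [ 0.422  -0.3563  0.2169] [-3.0693 -0.031  -0.6557] [ 0.2496 -0.288  -2.3306] 30.2917
tip [317.219  248.7627] mouth [317.6019 259.7712] casetop [315.4134 351.0194] foot [317.4316 241.7297]
tip [301.2553 399.1585] mouth [294.7638 390.5787] casetop [266.4793 354.8181] foot [305.9307 405.0656]
301 399
```

View pics/pre.png

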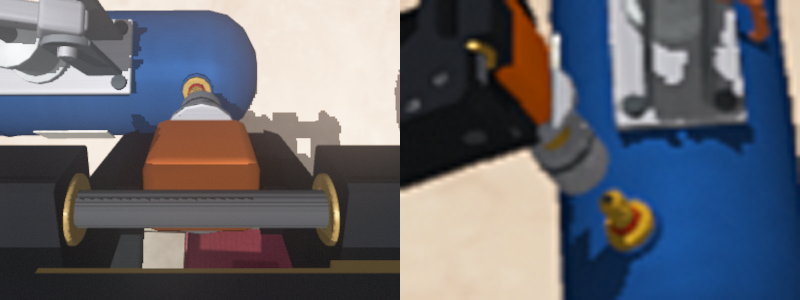

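In the wrist view (left), the chuck and stem line up at column ~317. In the side view (right), the tip is at about (303,398.5), slightly to the +x side of the prediction (301.3,399.2). I'll zoom with the predicted axis overlaid.

```bash
python3 - <<'E'
from h import *
c,d,s=pickle.load(open('pre.pkl','rb')); tp=np.array(s['tool_pos']); u0,v0,k=275,365,14
A=R.from_rotvec(s['tcp_rot']).as_matrix()[:,2]*-1
im=cv2.resize(d['image'][v0:v0+42,u0:u0+56],None,fx=k,fy=k,interpolation=cv2.INTER_CUBIC)
pt=lambda p:tuple(int(x) for x in (proj(d,p)-[u0,v0]+.5)*k)
for r in (-.0125,0,.0125): # sleeve silhouette lines
    n=np.cross(A,tp-A*.056-d['T'][:3,3]); n/=np.linalg.norm(n)
    cv2.line(im,pt(tp-A*.056+n*r),pt(tp-A*.032+n*r),(0,255,0),1)
for z in (-.056,-.032):
    cv2.polylines(im,[np.array([pt(tp+A*z+.0125*(R.from_rotvec(A*t).as_matrix()@np.array([0,1,0]))) for t in np.linspace(0,6.283,40)])],False,(0,255,0),1)
tip=np.array([.4547,-.3552,.142]); cv2.circle(im,pt(tip),4,(255,0,255),-1); cv2.line(im,pt(tip),pt(tip-AX*.018),(255,0,255),1)
cv2.imwrite('pics/z.png',im)
E
```

```text
(no output)
```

View pics/z.png

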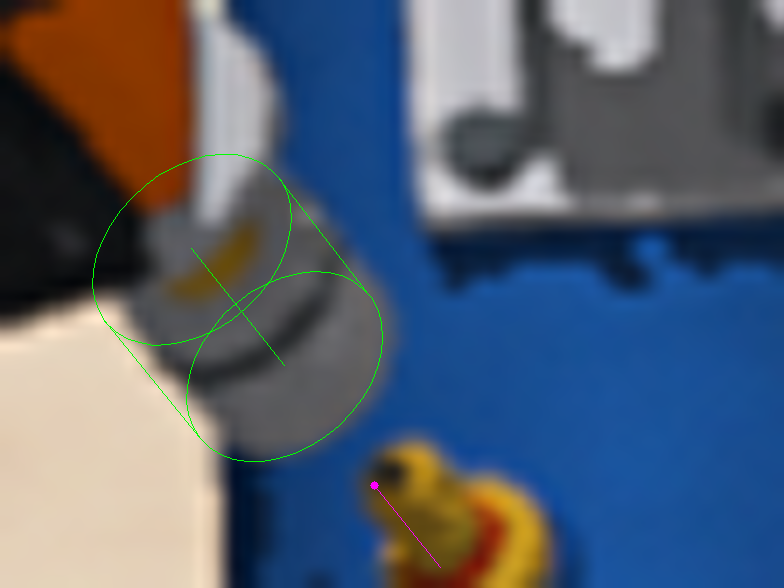

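The overlay shows the sleeve about 1 px right of its prediction, and the stem tip at about (302.9,398.7), about 1.8 px off the predicted axis. The relative error is about 1–2 mm. I'll measure the y offset in the wrist view numerically, using brass, sleeve and case columns.

```bash
python3 - <<'E'
from h import *
np.set_printoptions(precision=4,suppress=True)
c,d,s=pickle.load(open('pre.pkl','rb')); tp=np.array(s['tool_pos']); T=R.from_rotvec(s['tcp_rot']).as_matrix()
hsv=cv2.cvtColor(c['image'],cv2.COLOR_BGR2HSV)
for nm,lo,hi,box in (('brass',(14,90,50),(30,255,255),(290,215,350,275)),('case',(3,150,60),(18,255,255),(240,260,400,350)),('steel',(0,0,60),(180,45,255),(285,240,355,268))):
    m=cv2.inRange(hsv,np.array(lo),np.array(hi))
    for v in range(box[1],box[3],3):
        r=np.where(m[v,box[0]:box[2]])[0]+box[0]
        if len(r)>3: print(nm,v,r.min(),r.max(),(r.min()+r.max())/2,len(r))
P=cloud(c)
# local tool coords of case & brass from depth
L=(P-tp)@T
m=cv2.inRange(hsv,np.array((3,150,60)),np.array((18,255,255)))>0; m[:, :240]=0; m[:,400:]=0; m[:265]=0;m[345:]=0
q=L[m&(c['z_map']>0)]; print('case tool',np.percentile(q,[2,50,98],axis=0))
m=cv2.inRange(hsv,np.array((14,90,50)),np.array((30,255,255)))>0; m[:215]=0;m[255:]=0;m[:,:290]=0;m[:,350:]=0
q=L[m&(c['z_map']>0)]; print('brass tool',np.percentile(q,[2,50,98],axis=0))
print('expected valve cols: tip',proj(c,[.4547,-.3552,.142]),'case axis',proj(c,tp-T[:,2]*.0),proj(c,tp-T[:,2]*.042))
E
```

```text
brass 227 315 318 316.5 4
brass 230 308 324 316.0 17
brass 233 305 328 316.5 24
brass 236 304 329 316.5 12
brass 239 303 330 316.5 22
brass 242 303 310 306.5 6
brass 245 304 307 305.5 4
case 272 284 353 318.5 54
case 275 280 356 318.0 77
case 278 281 358 319.5 77
case 281 279 361 320.0 83
case 284 279 362 320.5 84
case 287 279 366 322.5 88
case 290 277 367 322.0 91
case 293 275 369 322.0 95
case 296 273 371 322.0 99
case 299 271 371 321.0 101
case 302 269 372 320.5 104
case 305 268 374 321.0 107
case 308 267 375 321.0 109
case 311 266 376 321.0 111
case 314 265 377 321.0 113
case 317 264 378 321.0 115
case 320 263 378 320.5 116
case 323 263 379 321.0 117
case 326 263 378 320.5 116
case 329 264 378 321.0 115
case 332 264 378 321.0 115
case 335 264 378 321.0 115
case 338 264 378 321.0 115
steel 243 311 331 321.0 21
steel 246 308 335 321.5 28
steel 249 304 338 321.0 35
steel 252 303 339 321.0 37
steel 255 302 340 321.0 39
steel 258 301 342 321.5 42
steel 261 296 347 321.5 52
steel 264 293 350 321.5 58
steel 267 291 351 321.0 61
case tool [[ 0.0054 -0.0157 -0.0435]
 [ 0.0138  0.0019 -0.0388]
 [ 0.0151  0.0197 -0.0063]]
brass tool [[-0.0026 -0.0103  0.084 ]
 [ 0.0051 -0.0023  0.0997]
 [ 0.0096  0.0078  0.1011]]
expected valve cols: tip [317.219  248.7627] case axis [316.6697 298.6406] [315.2659 351.1202]
```

Wrist columns put the gauge axis at 321.2 at all depths and the collar at 316.5. At that depth this is about 3.2 mm toward +y, and depth data agrees. I'll correct y by +3.1 mm and tool-x by +1.3 mm, move closer and recheck.

```bash
cat > chk.py <<'E'
from h import *
def wristy(c,tp,T):
    hsv=cv2.cvtColor(c['image'],cv2.COLOR_BGR2HSV); P=(cloud(c)-tp)@T; o={}
    for nm,lo,hi,box in (('collar',(14,90,50),(30,255,255),(280,215,360,275)),('case',(3,150,60),(18,255,255),(240,290,400,340)),('steel',(0,0,60),(180,45,255),(285,252,355,268))):
        m=cv2.inRange(hsv,np.array(lo),np.array(hi)); k=np.zeros_like(m);k[box[1]:box[3],box[0]:box[2]]=1;m*=k
        w=[(r.min()+r.max())/2 for r in (np.where(m[v])[0] for v in range(box[1],box[3])) if len(r)>(10 if nm=='collar' else 20) and r.max()-r.min()>=18]
        o[nm]=(np.median(w) if w else None,len(w))
    return o
def view(c,d,tp,A,tip,fn,u0=275,v0=372,k=14):
    im=cv2.resize(d['image'][v0:v0+42,u0:u0+56],None,fx=k,fy=k,interpolation=cv2.INTER_CUBIC)
    cv2.imwrite(fn,im)
E
python3 - <<'E'
from chk import *
np.set_printoptions(precision=4,suppress=True)
X=RV.as_matrix()
tip=np.array([.4547,-.3552,.142])+X[:,0]*.0013+X[:,1]*.0031; print(tip); np.save('tip.npy',tip)
p=tip+AX*(.046+.016)
manip.move_linear(tip+AX*.081,rate=.05); manip.move_linear(p,rate=.05); manip.dwell(.3)
s=manip.state(); tp=np.array(s['tool_pos']); T=R.from_rotvec(s['tcp_rot']).as_matrix()
print((tp-p)@X,s['contact_force'],s['clock'], np.arccos(min(1,-T[:,2]@AX)))
c=cap('wrist');d=cap('side'); pickle.dump((c,d,s),open('pre2.pkl','wb')); print(wristy(c,tp,T))
view(c,d,tp,AX,tip,'pics/z2.png')
E
```

```text
[ 0.4558 -0.3521  0.1425]
[ 0.0002 -0.0002  0.0003] [ 0.2079 -0.2739 -2.5419] 31.475 0.0005734606859254839
{'collar': (np.float64(321.0), 4), 'case': (np.float64(321.0), 50), 'steel': (np.float64(321.0), 16)}
```

View pics/z2.png

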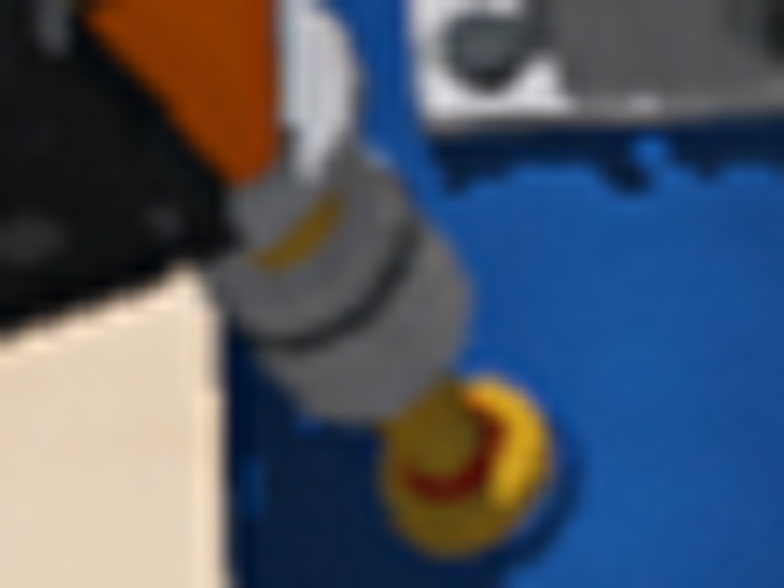

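Collar, case and sleeve are now all at wrist column 321. In the side view the sleeve axis runs onto the stem. Now press on, watching force.

```bash
python3 - <<'E'
from chk import *
np.set_printoptions(precision=4,suppress=True)
X=RV.as_matrix(); tip=np.load('tip.npy')
def rd():
    F=[];L=[]
    for _ in range(5): manip.dwell(.05); s=manip.state(); F.append(s['contact_force']);L.append(s['tool_pos'])
    return np.mean(F,0),(np.mean(L,0)-tip)@X
f0,_=rd(); o=.062
for o in [.056,.052,.050,.049,.048,.047,.046,.045,.044,.043,.042,.041,.040,.039,.038]:
    manip.move_linear(tip+AX*o,rate=.03); f,l=rd(); g=(f-f0)@X; print(round(o,4),l*1000,g)
    if g[2]>4.8 or np.hypot(*g[:2])>5: break
print(manip.state()['clock'])
E
```

```text
0.056 [-0.0095  0.0276 55.9289] [-0.1692  0.2475  0.4167]
0.052 [-0.0274  0.0335 51.9483] [-0.3662  0.4719  0.3334]
0.05 [-0.019   0.013  49.9668] [-0.1714  0.0618 -0.0585]
0.049 [-0.0193  0.0044 48.984 ] [-0.0698 -0.0613  0.4752]
0.048 [-0.0096  0.0136 47.9823] [-0.1627  0.3503  0.3647]
0.047 [-0.0137  0.0187 46.9775] [-0.3879  0.3108  0.3964]
0.046 [-0.0027  0.0073 45.9839] [-0.1056  0.5014  0.0135]
0.045 [ 0.1645 -0.1404 45.1586] [0.4922 0.1506 1.7787]
0.044 [ 0.1476 -0.1285 44.1159] [0.1338 0.1444 2.2041]
0.043 [ 0.1593 -0.1317 43.1249] [ 0.3083 -0.1612  3.5948]
0.042 [ 0.1359 -0.1306 42.1207] [ 0.5241 -0.308   4.4217]
0.041 [ 0.139  -0.1265 41.1233] [ 0.5573 -0.7756  5.4824]
37.9583
```

```bash
python3 - <<'E'
from chk import *
np.set_printoptions(precision=4,suppress=True)
X=RV.as_matrix(); tip=np.load('tip.npy'); manip.dwell(.3)
s=manip.state(); tp=np.array(s['tool_pos']); T=R.from_rotvec(s['tcp_rot']).as_matrix()
print((tp-tip)@X*1000,s['contact_force'],s['grasp_force'],s['gripper_width'],s['clock'],'tilt',np.arccos(min(1,-T[:,2]@AX)))
c=cap('wrist');d=cap('side'); print(wristy(c,tp,T)); view(c,d,tp,AX,tip,'pics/z3.png')
E
```

```text
[ 0.0913 -0.1151 41.0691] [-1.9283 -1.0489  3.0363] 35.000186283141375 0.03952945450624041 38.2583 tilt 0.00032430203029366954
{'collar': (None, 0), 'case': (np.float64(321.0), 50), 'steel': (np.float64(321.0), 16)}
```

View pics/z3.png

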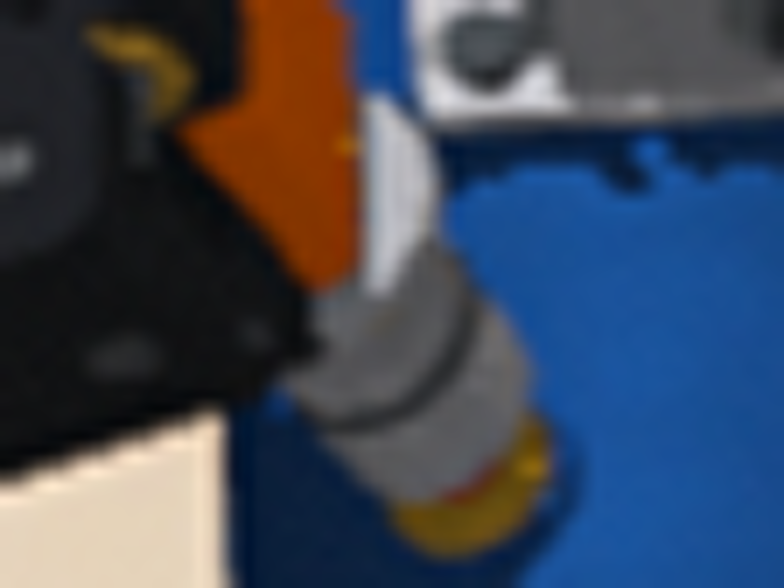

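The sleeve sits over the stem, concentric with the collar at about (308,407) to within about 1 mm. It is pressed in about 4.8 mm, in line and still.

```bash
python3 -c "
from h import *
print(order.close_job())"
```

```text
the job is handed in; nothing more can be done
None
```

I pumped the lever through three full strokes to the stop and back. The arm now holds the gauge still on the air valve, in line with the stem, with the chuck pressed in about 4.8 mm of its 10 mm. I handed the job in at about 38 s; the verdict was not shown.

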